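# Put each lid on its wooden box

## Robot

A 6-joint arm with a two-finger parallel gripper is mounted at the origin on the work surface. World frame = base frame: x ahead of the robot, y to its left, z up, the work surface at z = 0. Lengths are in mm, angles in rad, forces in N, time in s.
With the tool pointing down it reaches from about 350 to 775 mm from the base axis. Payload 7.3 kg.
Tool frame: the origin (TCP) lies at the very end of the fingers, on their centre line; the grasp point (between the pads) lies behind it (bot.grip_point_offset is the z of the grasp point in the tool frame, in mm); z points along the fingers, y is the line along which they close (so a half turn about z gives the same grasp; the last joint's range is limited). The gripper opens to 92 mm and grips with 3 to 60 N. Pads are 19 mm wide; open, the fingers measure 130 mm over their backs; the gripper's body (75 mm by 190 mm) begins 47 mm behind the grasp point.
Start: joints at [0.993, 0.342, 1.524, -0, 1.275, -0.146], TCP at [219.704, 476.838, 226.741] pointing down, gripper open.
Joint ranges: [-2.53, 2.53], [-0.77, 2.02], [0.04, 2.7], [-1, 4.14], [0.28, 2.66], [-3.11, 3.11]. Speed limits (rad/s): [2.57, 2.57, 3.14, 3.14, 3.14, 3.14].

## Interface

Orientations are given as [roll, pitch, yaw] about the fixed x, y, z axes, in that order (R = Rz(yaw) Ry(pitch) Rx(roll)).
In Python, from plant import bot gives the robot as it stands. The module is installed in compiled form; this text tells all that it offers.
- The arm moves only by the shell command python3 -m crank 'ROWS'. ROWS is JSON, a list that holds one entry, the list of rows, each a list of 5 numbers: the opening, from 0 (shut) to 1 (fully open), then the shift along the tool's x, y, z in cm, then the turn about the tool's z in degrees. In form: [[[claw, x, y, z, turn], ...]]. A call has exactly 10 rows; each row is the pose to reach, as a shift and turn from the pose commanded when the call began, along the tool's axes at that moment; what a row does not reach only later rows make up. A row lasts 1/10 s, in which the tool goes at most 50 mm and 8.59 degrees, less where a joint would pass 70% of its speed; a pose out of reach is approached as far as the arm can. A call with a gripper value outside its range is refused whole. The fingers move at their own pace and stop on an object; the grip force is fixed at half the most. Time passes only in rows, so rows that repeat a pose let the fingers close, or fill a call up. It gives the time, the measured TCP pose, the force, the opening and the grip force at its end, in the units of the state.
- bot.get_obs(): the state, without advancing time (a new reading comes with each control period).
- bot.capture(name): name is "side" or "top" or "wrist"; returns (picture, depth): 480x640x3 uint8, red, green, blue; 480x640 float32, mm along the optical axis (not along the pixel's ray), 0 where there is no reading.
- bot.calibration(name): a dict with "vertical_fov" (degrees; the focal length in pixels is half the picture's height over the tangent of half this angle, whatever the lens; pixels are square), "cx", "cy" (the principal point, pixels), "D" ([k1, k2, p1, p2, k3] as OpenCV has them; the pictures are not rectified), "rvec" (rotation vector, rad) and "tvec" (3), from world to camera coordinates, as OpenCV has them; the wrist camera has in their place "tool_from_camera" (4x4, takes a point from camera to tool coordinates, whose origin is the TCP and whose axes are the flange's). Camera axes: x right, y down, z forward; pixel columns grow to the right and rows downward; lengths in mm; the calibration is good to about 2 mm. A picture is of the moment at which its call begins: read the wrist's pose just before it. calibration takes no time and is no camera call.
- bot.close_job(): hands the job in; it is judged then, once.
The state is a dict: "time": time; "joint_positions": joint angles; "dq": joint speeds; "tau": joint torques, N m; "tool_pos": TCP position; "tcp_rot": TCP orientation; "contact_force": force on the tool from outside, world axes, zero at the start; "moment": the same for the moment, N m; "grip_width": finger opening in mm; "finger_force": force on a finger pad.
Only numpy, scipy, OpenCV 4.12 (cv2) and the standard library are available. Lean on these libraries where they do the work, as an engineer would, in place of code of your own. Each camera call takes 0.05 s, during which the arm holds its last target. There are 200 camera calls.

## Task

Put each of the four loose wooden lids on the box it was made for (large square, small square, oblong and round), seated flat with its plug inside the box and its sides in line with the box's sides. Leave the roll of tape and the jar of oil where they are.

Things in the scene. Friction and masses are not known exactly. Their poses are not given: they have to be found in the camera images.
- lid_large_square: Large square lid: plate 100 x 100 mm, plug 66 x 66 mm, sides along x and y. Pale wood, 0.08 to 0.15 kg, loose: plug below z 0 to 8 mm, plate z 8 to 16 mm, darker bar handle 50 mm long (along x), 18 mm wide (along y) in its middle z 16 to 42 mm. Starts plug down on the bench. Origin: centre of plug's underside; z up. Seated, the plate rests on the box's rim and the origin is 52 mm above the box's.
- lid_small_square: Small square lid: plate 76 x 76 mm, plug 42 x 42 mm, sides along x and y. Pale wood, 0.08 to 0.15 kg, loose: plug below z 0 to 8 mm, plate z 8 to 16 mm, darker bar handle 40 mm long (along x), 18 mm wide (along y) in its middle z 16 to 42 mm. Starts plug down on the bench. Origin: centre of plug's underside; z up. Seated, the plate rests on the box's rim and the origin is 52 mm above the box's.
- lid_oblong: Oblong lid: plate 120 mm (x) by 72 mm (y), plug 86 x 38 mm. Pale wood, 0.08 to 0.15 kg, loose: plug below z 0 to 8 mm, plate z 8 to 16 mm, darker bar handle 50 mm long (along x), 18 mm wide (along y) in its middle z 16 to 42 mm. Starts plug down on the bench. Origin: centre of plug's underside; z up. Seated, the plate rests on the box's rim and the origin is 52 mm above the box's.
- lid_round: Round lid: plate 92 mm in diameter, plug 58 mm. Pale wood, 0.08 to 0.15 kg, loose: plug below z 0 to 8 mm, plate z 8 to 16 mm, darker round knob 24 mm in diameter in its middle z 16 to 42 mm. Starts plug down on the bench. Origin: centre of plug's underside; z up. Seated, the plate rests on the box's rim and the origin is 52 mm above the box's.
- box_large_square: Large square box, 94 x 94 mm outside, 82 x 82 mm inside, sides along x and y. Pale bare wood, open at the top, 60 mm tall, walls and floor 6 mm thick, fastened to the bench so it does not move. Origin: centre of its underside, at bench height; z up.
- box_small_square: Small square box, 70 x 70 mm outside, 58 x 58 mm inside, sides along x and y. Pale bare wood, open at the top, 60 mm tall, walls and floor 6 mm thick, fastened to the bench so it does not move. Origin: centre of its underside, at bench height; z up.
- box_oblong: Oblong box, 114 mm (x) by 66 mm (y) outside, 102 x 54 mm inside. Pale bare wood, open at the top, 60 mm tall, walls and floor 6 mm thick, fastened to the bench so it does not move. Origin: centre of its underside, at bench height; z up.
- box_round: Round box, 86 mm in diameter outside, 74 mm inside. Pale bare wood, open at the top, 60 mm tall, walls and floor 6 mm thick, fastened to the bench so it does not move. Origin: centre of its underside, at bench height; z up.
- tape_roll: Roll of blue tape lying flat among the work, 90 mm in diameter, 24 mm tall, loose; to be left alone. Origin: centre of its underside.
- oil_jar: Small closed jar of amber finishing oil standing among the work, 56 mm in diameter, 62 mm tall, loose; to be left standing where it is. Origin: centre of its underside; z up.
Things that resemble listed ones, but are neither listed nor needed, are in the scene too. What is shaped like the box_oblong but green is not meant.

How it is judged (in metres and radians):
At the end, for the whole second after the job is handed in: Each lid rests released on the box of its own shape and size: centres within 12 mm, flat on the rim (lid origin 48 to 56 mm above the box's, tilt under 0.08 rad); all but the round one have sides within 0.2 rad of the box's sides (any quarter turn for squares, half turn for the oblong) (horizontal distance between lid_large_square and box_large_square below 0.012 m and z of lid_large_square in the frame of box_large_square between 0.048 and 0.056 m and angle between each of lid_large_square, lid_small_square, lid_oblong, lid_round's own z axis and vertical below 0.08 rad and linear speed of each of lid_large_square, lid_small_square, lid_oblong, lid_round below 0.02 m/s and (angle between the x axis of lid_large_square and the x axis of box_large_square, either way round below 0.2 rad or angle between the x axis of lid_large_square and the y axis of box_large_square, either way round below 0.2 rad) and horizontal distance between lid_small_square and box_small_square below 0.012 m and z of lid_small_square in the frame of box_small_square between 0.048 and 0.056 m and (angle between the x axis of lid_small_square and the x axis of box_small_square, either way round below 0.2 rad or angle between the x axis of lid_small_square and the y axis of box_small_square, either way round below 0.2 rad) and horizontal distance between lid_oblong and box_oblong below 0.012 m and z of lid_oblong in the frame of box_oblong between 0.048 and 0.056 m and angle between the x axis of lid_oblong and the x axis of box_oblong, either way round below 0.2 rad and horizontal distance between lid_round and box_round below 0.012 m and z of lid_round in the frame of box_round between 0.048 and 0.056 m); the robot touches nothing.
It fails at once if the roll of tape is pushed away (more than 30 mm) (distance of tape_roll from where it was at the start of the episode above 0.03 m).
It fails at once if the oil jar is pushed away (more than 30 mm) or tipped (distance of oil_jar from where it was at the start of the episode above 0.03 m or angle between oil_jar's own z axis and vertical above 0.5 rad).
It also fails if it takes over 112 s, if anything falls off the work surface, if the arm or the gripper's body presses on something with over 40 N, if the wrist force passes 120 N, or if a joint passes its speed limit or range.

## Working session

There is one attempt and no reset: what is moved stays moved. The work goes in short steps, Python scripts to look and compute and a shell command to move; the robot and the scene stay as the last step left them, time stands still between calls to the robot, and variables do not carry over. Pictures are saved under pics/ and viewed, at most 14 in all, crops included, and the job is handed in when it is done.

```bash
mkdir -p pics
python3 - <<'E'
from plant import bot
import cv2,numpy as np
for n in ["top","side"]:
    p,d=bot.capture(n); np.savez(f"{n}0.npz",p=p,d=d); cv2.imwrite(f"pics/{n}0.png",p[:,:,::-1]); print(n,bot.calibration(n))
print(bot.calibration("wrist"),bot.get_obs(),bot.grip_point_offset)
E
```

```text
top {'vertical_fov': 56.0353901684157, 'cx': 313.30301446869527, 'cy': 236.18298799485342, 'D': array([0.01869252, 0.        , 0.        , 0.        , 0.        ]), 'rvec': array([ 2.18128453, -2.18659571,  0.13868441]), 'tvec': array([-53.59740364, 469.57905756, 926.69369381])}
side {'vertical_fov': 56.578072878957684, 'cx': 312.4909638400173, 'cy': 243.70065869233633, 'D': array([-0.0731784,  0.       ,  0.       ,  0.       ,  0.       ]), 'rvec': array([ 2.28829899, -0.68557174,  0.27119205]), 'tvec': array([-402.88458881,  188.29223773,  878.75195736])}
{'vertical_fov': 68.91523292126769, 'cx': 313.8220003950854, 'cy': 239.40170522485104, 'D': array([-0.02304222,  0.        ,  0.        ,  0.        ,  0.        ]), 'tool_from_camera': array([[-1.19212643e-03, -9.67341855e-01, -2.53472513e-01,
         6.69240638e+01],
       [ 9.99999226e-01, -1.24345666e-03,  4.23010780e-05,
        -2.39812449e-01],
       [-3.56101687e-04, -2.53472266e-01,  9.67342588e-01,
        -1.57669203e+02],
       [ 0.00000000e+00,  0.00000000e+00,  0.00000000e+00,
         1.00000000e+00]])} {'time': 0.1, 'joint_positions': array([ 9.92997789e-01,  3.42651962e-01,  1.52488952e+00,  1.02772962e-05,
        1.27538516e+00, -1.46021664e-01]), 'dq': array([-0.00166035, -0.00159398, -0.00038296,  0.00212367, -0.00053713,
       -0.00143539]), 'tau': array([ 2.66957788e-03, -4.32002664e+01, -2.44694728e+01,  7.21178809e-02,
        5.26302529e-02, -7.63397793e-05]), 'tool_pos': array([219.5024545 , 476.53255246, 226.12617409]), 'tcp_rot': array([-3.14027428e+00, -2.03824257e-04,  2.70981265e+00]), 'contact_force': array([-0.24437355,  0.64219403,  0.44973524]), 'moment': array([-0.02898184, -0.01191536,  0.00894737]), 'finger_force': 0.0, 'grip_width': 91.6752910782362} -18.8
```

View pics/top0.png

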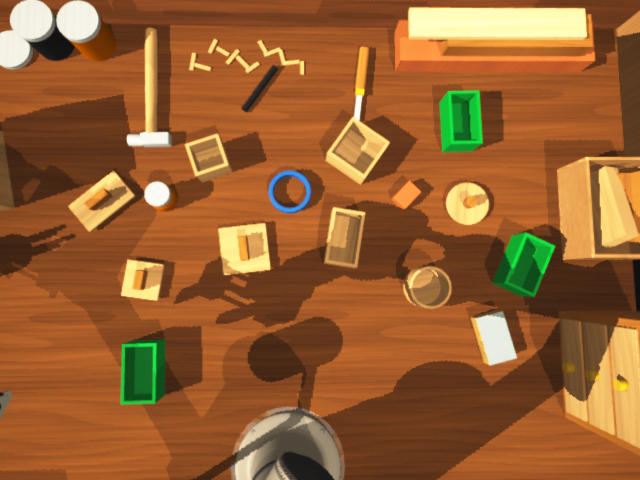

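View pics/side0.png

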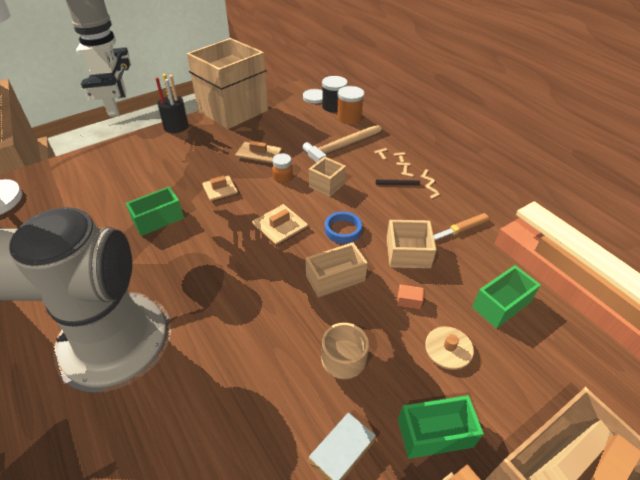

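The top view shows four lids: oblong (101,201), small square (142,280), large square (244,247) and round (467,203). The pale boxes are small square (207,156), large square (358,150), oblong (345,237) and round (428,287). Green boxes at (461,120), (525,264) and (142,372) are decoys. The tape is at (289,191) and the jar at (160,195). Next I measure by height slices.

```bash
cat > h.py <<'E'
from plant import bot
import cv2,numpy as np
from scipy.spatial.transform import Rotation as R
def K(c):
    f=240/np.tan(np.radians(c["vertical_fov"]/2)); return np.array([[f,0,c["cx"]],[0,f,c["cy"]],[0,0,1]])
def world(name,d,T=None):
    c=bot.calibration(name); v,u=np.mgrid[0:480,0:640]
    n=cv2.undistortPoints(np.stack([u,v],-1).reshape(-1,1,2).astype(float),K(c),c["D"]).reshape(480,640,2)
    P=np.dstack([n,np.ones((480,640))])*d[...,None]
    if T is not None: return P@T[:3,:3].T+T[:3,3]
    M=cv2.Rodrigues(c["rvec"])[0]; return (P-c["tvec"])@M
def blobs(W,mask,minpx=60):
    n,l,s,ce=cv2.connectedComponentsWithStats(mask.astype(np.uint8))
    out=[]
    for i in range(1,n):
        if s[i,4]<minpx: continue
        q=W[l==i]; (cx,cy),(w,h),a=cv2.minAreaRect(q[:,:2].astype(np.float32))
        if w<h: w,h,a=h,w,a+90
        out.append((ce[i].round(),np.round([cx,cy,np.median(q[:,2])],1),np.round([w,h],1),round((a+90)%180-90,1)))
    return out
E
python3 - <<'E'
from h import *
z=np.load("top0.npz");W=world("top",z["d"]);p=z["p"]
hsv=cv2.cvtColor(p,cv2.COLOR_RGB2HSV)
Z=W[...,2]
print("bench",np.median(Z[300:330,200:240]))
for nm,lo,hi in [("box",50,68),("lid",10,24),("handle",34,48)]:
    print(nm)
    for b in blobs(W,(Z>lo)&(Z<hi)): print(*b, hsv[int(b[0][1]),int(b[0][0])])
E
```

```text
bench -1.3683665350511691
box
[94. 40.] [882.  401.7  59.3] [77.  31.3] -45.2 [ 13 255 110]
[48. 42.] [871.4 498.7  59.3] [69.7 24.4] -67.1 [135  23  22]
[506.  54.] [ 858.1 -474.9   56.5] [325.3  43.9] 86.6 [ 13 198 182]
[464. 117.] [ 717.6 -371.7   58.4] [114.7  69.1] 0.7 [ 66 217 101]
[358. 148.] [ 650.4 -147.6   58.6] [95.2 93.9] -35.1 [ 16 154 205]
[207. 154.] [634.6 164.7  58.3] [72.7 70.1] 19.0 [ 16 154 197]
[577. 213.] [ 511.8 -599.    60.1] [211.2  63.1] 17.5 [ 16 163 235]
[614. 165.] [ 614.9 -679.7   59. ] [109.9   1.9] 90.0 [ 15 170 108]
[596. 211.] [ 519.3 -636.5   59.6] [162.8  30. ] 6.6 [ 15 156 121]
[157. 194.] [551.7 262.4  60.3] [49.3 47.9] 63.2 [ 27   9 251]
[345. 237.] [ 463.9 -118.    58.8] [114.   66.5] -9.2 [ 17 156 213]
[528. 264.] [ 408.1 -492.8   58.4] [115.1  69.9] -25.0 [ 65 216 104]
[430. 287.] [ 362.5 -289.1   58.2] [84.5 84.4] -76.5 [ 15 155 150]
[576. 368.] [ 202.3 -578.2   58. ] [224.2  36.5] -7.0 [ 15 153 113]
[138. 375.] [198.8 287.6  58.1] [116.   67.4] 1.0 [ 65 202 106]
[287. 448.] [43.4  2.5 59.4] [135.3  54.6] -85.5 [20 65 78]
lid
[150.  93.] [79
[... 2621 characters left out ...]
 540.7 -386.7   40.6] [22.5 21.9] -25.0 [ 16 197 242]
[511. 264.] [ 406.2 -465.2   41.1] [130.2  57.8] 4.2 [ 66 232 188]
[243. 248.] [444.1  91.   40.5] [50.  18.2] 7.2 [ 18 193 251]
[537. 263.] [ 408.5 -519.1   41.2] [109.2  41.9] 0.6 [ 66 229 164]
[138. 280.] [379.9 302.4  40.3] [39.4 19.5] -6.8 [ 16 196 244]
[442. 287.] [ 362.7 -314.2   40.6] [69.7 25.8] 0.9 [ 14 149 116]
[569. 340.] [ 250.8 -575.5   41.3] [121.2  16. ] -8.0 [ 15 152 109]
[158. 370.] [200.3 255.4  40.7] [110.8   2.4] 1.4 [ 66 203  79]
[130. 379.] [188.9 310.5  41.2] [109.2  42.3] 26.3 [ 65 217  73]
[573. 397.] [ 141.9 -576.8   41.7] [100.9   8.6] 3.4 [ 18 148 241]
[289. 444.] [46.6 -4.6 41.2] [134.   52.6] 86.2 [18 71 79]
```

```bash
cat >> h.py <<'E'
def go(x,y,z,ang,per=180,prev=None):
    """shift cm / turn deg from the present pose (or prev=(x,y,z,yawdeg)) to x,y,z,yaw=ang mod per"""
    o=bot.get_obs(); p=o["tool_pos"]; yaw=np.degrees(o["tcp_rot"][2]); q6=np.degrees(o["joint_positions"][5]); q1=o["joint_positions"][0]
    if prev is not None:
        p=np.array(prev[:3]); q6+= (np.degrees(np.arctan2(p[1],p[0])-q1))-(prev[3]-yaw); yaw=prev[3]; q1=np.arctan2(p[1],p[0])
    best=None
    for k in range(-4,5):
        d=ang+k*per-yaw; q=q6+np.degrees(np.arctan2(y,x)-q1)-d
        if abs(q)<165 and (best is None or abs(d)<abs(best[0])): best=(d,q)
    c,s=np.cos(np.radians(yaw)),np.sin(np.radians(yaw)); e=np.array([x,y,z])-p
    print("rows xyz cm",np.round([(e[0]*c+e[1]*s)/10,(e[0]*s-e[1]*c)/10,-e[2]/10],2),"turn",round(-best[0],1),"q6 end",round(best[1]))
    return (x,y,z,yaw+best[0])
E
python3 - <<'E'
from h import *
go(546.5,391.3,90,-49.2)
E
```

```text
rows xyz cm [-33.27   5.94  13.61] turn 24.5 q6 end -5
```

```bash
python3 -m crank '[[[0.6,-4,0.7,1.6,3],[0.6,-8,1.4,3.3,6],[0.6,-12.5,2.2,5.1,10],[0.6,-17,3,7,14],[0.6,-21.5,3.8,8.8,18],[0.6,-26,4.6,10.6,22],[0.6,-30,5.3,12.3,24.5],[0.6,-33.3,5.9,13.6,24.5],[0.6,-33.3,5.9,13.6,24.5],[0.6,-33.3,5.9,13.6,24.5]]]'
python3 - <<'E'
from h import *
go(546.5,391.3,21,-49.2)
E
```

```text
time: 1.1
tool_pos: [546.6, 390.4, 89.5]
tcp_rot: [-3.139, -0.001, 2.281]
contact_force: [-0.6, 0.4, 0.2]
grip_width: 55.1
finger_force: 0.0
rows xyz cm [0.08 0.05 6.85] turn -0.1 q6 end -5
```

```bash
python3 -m crank '[[[0.6,0.1,0,2.5,0],[0.6,0.1,0.05,5,0],[0.6,0.1,0.05,6.4,0],[0.6,0.1,0.05,6.8,0],[0.6,0.1,0.05,6.8,0],[0,0.1,0.05,6.8,0],[0,0.1,0.05,6.8,0],[0,0.1,0.05,6.8,0],[0,0.1,0.05,6.8,0],[0,0.1,0.05,6.8,0]]]'
python3 - <<'E'
from h import *
o=bot.get_obs();p=o["tool_pos"];y=np.degrees(o["tcp_rot"][2])
c=go(p[0],p[1],p[2]+110,y)
go(463.9,-118,c[2],-9.2)
E
```

```text
time: 2.1
tool_pos: [546.7, 392.2, 23.0]
tcp_rot: [3.141, 0.0, 2.282]
contact_force: [-0.4, 0.2, -0.6]
grip_width: 19.5
finger_force: 0.1
rows xyz cm [  0.   0. -11.] turn -0.0 q6 end -5
rows xyz cm [-33.24 -39.58 -11.  ] turn -40.0 q6 end -95
```

```bash
python3 -m crank '[[[0,0,0,0,0],[0,0,0,0,0],[0,0,0,-1,0],[0,0,0,-4,0],[0,0,0,-8,0],[0,-1,-1.2,-10.8,-3],[0,-3.5,-4.2,-11,-7],[0,-6.5,-7.7,-11,-12],[0,-9,-10.7,-11,-16],[0,-11,-13,-11,-20]]]'
python3 - <<'E'
from h import *
o=bot.get_obs();p=o["tool_pos"]
go(463.9,-118,132,-9.2)
E
```

```text
time: 3.1
tool_pos: [519.2, 221.9, 133.5]
tcp_rot: [-3.141, 0.0, 2.634]
contact_force: [-0.0, 0.0, -1.2]
grip_width: 17.6
finger_force: 30.0
rows xyz cm [-11.7  -32.39   0.15] turn -19.9 q6 end -95
```

```bash
python3 -m crank '[[[0,-1,-3,0,-3],[0,-2.7,-7.4,0,-6],[0,-4.4,-12,0,-9],[0,-6.1,-16.8,0,-12],[0,-7.8,-21.5,0,-15],[0,-9.5,-26,0,-18],[0,-10.8,-30,0,-20],[0,-11.7,-32.4,0,-20],[0,-11.7,-32.4,0,-20],[0,-11.7,-32.4,0,-20]]]'
python3 - <<'E'
from h import *
go(463.9,-118,75,-9.2)
E
```

```text
time: 4.1
tool_pos: [463.7, -116.2, 133.1]
tcp_rot: [3.141, 0.0, 2.979]
contact_force: [-0.0, 0.2, -1.2]
grip_width: 18.1
finger_force: 30.0
rows xyz cm [-0.05 -0.18  5.81] turn -0.1 q6 end -95
```

```bash
python3 -m crank '[[[0,0,-0.2,1.5,0],[0,0,-0.2,3,0],[0,0,-0.2,4.2,0],[0,0,-0.2,5.2,0],[0,0,-0.2,5.6,0],[0,0,-0.2,5.8,0],[0,0,-0.2,5.9,0],[0,0,-0.2,5.9,0],[0,0,-0.2,5.9,0],[0,0,-0.2,5.9,0]]]'
python3 -m crank '[[[0.6,0,0,0,0],[0.6,0,0,0,0],[0.6,0,0,0,0],[0.6,0,0,0,0],[0.6,0,0,-0.5,0],[0.6,0,0,-2.5,0],[0.6,0,0,-5,0],[0.6,0,0,-7.5,0],[0.6,0,0,-8,0],[0.6,0,0,-8,0]]]'
python3 - <<'E'
from h import *
go(379.8,302.4,140,-7)
p,d=bot.capture("wrist"); cv2.imwrite("pics/w1.png",p[:,:,::-1])
E
```

```text
time: 5.1
tool_pos: [463.4, -117.1, 74.9]
tcp_rot: [3.141, 0.0, 2.981]
contact_force: [-3.6, 3.9, 7.5]
grip_width: 17.6
finger_force: 30.0
time: 6.1
tool_pos: [463.8, -118.1, 154.4]
tcp_rot: [-3.141, 0.002, 2.98]
contact_force: [-0.9, 1.1, -0.8]
grip_width: 55.0
finger_force: 0.0
rows xyz cm [15.04 40.15  1.44] turn -2.2 q6 end -44
```

View pics/w1.png

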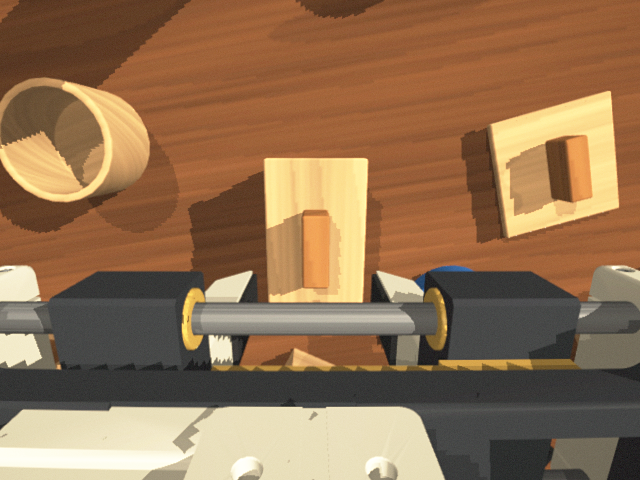

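The wrist view shows the oblong lid at (315,230) flat and square on its box, with the round box at (65,140) and the large lid at (565,165). The small lid is next.

```bash
python3 -m crank '[[[0.6,1,3,0.1,0],[0.6,2.7,7.4,0.3,-1],[0.6,4.4,12,0.5,-1],[0.6,6.1,16.6,0.7,-2],[0.6,7.8,21,0.9,-2],[0.6,9.5,25.5,1.1,-2],[0.6,11.2,30,1.2,-2],[0.6,12.9,34.5,1.3,-2],[0.6,14.4,38.5,1.4,-2],[0.6,15,40.2,1.4,-2]]]'
python3 - <<'E'
from h import *
go(379.8,302.4,21,-7)
E
```

```text
time: 7.15
tool_pos: [378.0, 305.7, 138.1]
tcp_rot: [-3.141, -0.002, 3.018]
contact_force: [0.8, -0.4, 0.6]
grip_width: 55.0
finger_force: 0.0
rows xyz cm [-0.22 -0.3  11.71] turn -0.1 q6 end -44
```

```bash
python3 -m crank '[[[0.6,0,0,1,0],[0.6,0,0,3,0],[0.6,0,0,5,0],[0.6,0,0,7,0],[0.6,0,0,8,0],[0.6,0,0,8,0],[0.6,0,0,8,0],[0.6,0,0,8,0],[0.6,0,0,8,0],[0.6,0,0,8,0]]]'
python3 - <<'E'
from h import *
go(379.8,302.4,21,-7)
E
```

```text
time: 8.15
tool_pos: [380.3, 303.2, 60.3]
tcp_rot: [3.141, 0.001, 3.015]
contact_force: [0.4, 0.2, -0.3]
grip_width: 54.6
finger_force: 0.0
rows xyz cm [ 0.04 -0.08  3.93] turn -0.2 q6 end -44
```

```bash
python3 -m crank '[[[0.6,0,-0.1,2,0],[0.6,0,-0.1,3.5,0],[0.6,0,-0.1,3.9,0],[0,0,-0.1,3.9,0],[0,0,-0.1,3.9,0],[0,0,-0.1,3.9,0],[0,0,-0.1,3.9,0],[0,0,-0.1,3.9,0],[0,0,-0.1,3.9,0],[0,0,-0.1,3.9,0]]]'
python3 - <<'E'
from h import *
p=bot.get_obs()["tool_pos"]; print(bot.get_obs()["finger_force"])
go(634.6,164.7,p[2]+110,19,90)
E
```

```text
time: 9.15
tool_pos: [380.0, 302.2, 21.1]
tcp_rot: [3.141, 0.001, 3.015]
contact_force: [-0.4, 1.3, 3.7]
grip_width: 17.9
finger_force: 30.0
29.976698756217957
rows xyz cm [-26.99 -10.43 -11.  ] turn -26.2 q6 end -94
```

```bash
python3 -m crank '[[[0,0,0,-1,0],[0,0,0,-4,0],[0,0,0,-8,0],[0,-1,-0.4,-10.8,-3],[0,-4,-1.6,-11,-7],[0,-8,-3.1,-11,-12],[0,-12,-4.6,-11,-17],[0,-16,-6.2,-11,-22],[0,-20,-7.7,-11,-26],[0,-23,-8.9,-11,-26]]]'; python3 -m crank '[[[0,-2,-0.8,0,0],[0,-3.5,-1.3,0,0],[0,-4,-1.5,0,0],[0,-4,-1.5,0,0],[0,-4,-1.5,0,0],[0,-4,-1.5,0,0],[0,-4,-1.5,0,0],[0,-4,-1.5,0,0],[0,-4,-1.5,0,0],[0,-4,-1.5,0,0]]]';python3 - <<'E'
from h import *
go(634.6,164.7,74,19,90)
E
```

```text
time: 10.15
tool_pos: [598.6, 183.0, 131.1]
tcp_rot: [-3.141, 0.0, -2.813]
contact_force: [0.4, 0.4, -1.0]
grip_width: 17.8
finger_force: 30.0
time: 11.15
tool_pos: [639.4, 183.4, 130.8]
tcp_rot: [3.142, 0.0, -2.814]
contact_force: [0.0, -0.1, -0.7]
grip_width: 17.5
finger_force: 30.0
rows xyz cm [ 1.05 -1.62  5.68] turn -0.2 q6 end -94
```

```bash
python3 -m crank '[[[0,0.5,-0.8,0,0],[0,1,-1.6,0,0],[0,1,-1.6,1.5,0],[0,1,-1.6,3,0],[0,1,-1.6,4.5,0],[0,1,-1.6,5.3,0],[0,1,-1.6,5.6,0],[0,1,-1.6,5.7,0],[0,1,-1.6,5.7,0],[0,1,-1.6,5.7,0]]]'
python3 - <<'E'
from h import *
go(634.6,164.7,74,19,90)
E
python3 -m crank '[[[0.6,0,0,0,0],[0.6,0,0,0,0],[0.6,0,0,0,0],[0.6,0,0,0,0],[0.6,0,0,-0.5,0],[0.6,0,0,-2.5,0],[0.6,0,0,-5,0],[0.6,0,0,-7.5,0],[0.6,0,0,-8,0],[0.6,0,0,-8,0]]]'
python3 - <<'E'
from h import *
go(444.1,91,90,7.2)
E
```

```text
time: 12.15
tool_pos: [635.5, 165.1, 74.5]
tcp_rot: [-3.141, 0.001, -2.814]
contact_force: [-0.5, -1.0, -0.7]
grip_width: 17.8
finger_force: 30.0
rows xyz cm [ 0.1  -0.    0.05] turn -0.2 q6 end -94
time: 13.15
tool_pos: [635.5, 165.1, 154.6]
tcp_rot: [-3.141, 0.002, -2.814]
contact_force: [0.5, 0.5, -0.7]
grip_width: 55.2
finger_force: 0.0
rows xyz cm [20.51 -0.86  6.46] turn 11.6 q6 end -86
```

```bash
python3 -m crank '[[[0.6,2,-0.1,0,2],[0.6,6,-0.3,1,5],[0.6,10,-0.5,2.5,9],[0.6,14,-0.7,4,11.6],[0.6,18,-0.8,5.5,11.6],[0.6,20.5,-0.9,6.5,11.6],[0.6,20.5,-0.9,6.5,11.6],[0.6,20.5,-0.9,6.5,11.6],[0.6,20.5,-0.9,6.5,11.6],[0.6,20.5,-0.9,6.5,11.6]]]'
python3 - <<'E'
from h import *
go(444.1,91,21,7.2)
E
```

```text
time: 14.15
tool_pos: [445.0, 90.8, 88.8]
tcp_rot: [3.142, 0.001, -3.016]
contact_force: [-0.4, 0.5, 0.1]
grip_width: 54.7
finger_force: 0.0
rows xyz cm [0.09 0.03 6.78] turn -0.0 q6 end -86
```

```bash
python3 -m crank '[[[0.6,0.1,0,2.5,0],[0.6,0.1,0,5,0],[0.6,0.1,0,6.4,0],[0.6,0.1,0,6.8,0],[0,0.1,0,6.8,0],[0,0.1,0,6.8,0],[0,0.1,0,6.8,0],[0,0.1,0,6.8,0],[0,0.1,0,6.8,0],[0,0.1,0,6.8,0]]]'
python3 - <<'E'
from h import *
p=bot.get_obs()["tool_pos"]
go(650.4,-147.6,p[2]+110,-35.1,90)
E
```

```text
time: 15.15
tool_pos: [443.2, 90.5, 21.1]
tcp_rot: [3.141, 0.001, -3.017]
contact_force: [-0.7, 1.0, 3.1]
grip_width: 17.7
finger_force: 30.0
rows xyz cm [-17.59 -26.21 -11.  ] turn 42.3 q6 end -68
```

```bash
python3 -m crank '[[[0,0,0,-1,0],[0,0,0,-4,0],[0,0,0,-8,0],[0,-1,-1.5,-10.8,5],[0,-3,-4.5,-11,11],[0,-5.5,-8.2,-11,18],[0,-8,-11.9,-11,25],[0,-10.5,-15.6,-11,31],[0,-13,-19.4,-11,38],[0,-15,-22.4,-11,42]]]'
python3 - <<'E'
from h import *
go(650.4,-147.6,130,-35.1,90)
E
```

```text
time: 16.15
tool_pos: [620.7, -115.3, 131.2]
tcp_rot: [3.142, 0.001, 2.528]
contact_force: [0.6, 0.0, -1.2]
grip_width: 17.9
finger_force: 30.0
rows xyz cm [-4.29 -0.93  0.12] turn -0.0 q6 end -68
```

```bash
python3 -m crank '[[[0,-1.5,-0.3,0,0],[0,-3,-0.7,0,0],[0,-4,-0.9,0,0],[0,-4.3,-0.9,0,0],[0,-4.3,-0.9,0,0],[0,-4.3,-0.9,0.5,0],[0,-4.3,-0.9,1.5,0],[0,-4.3,-0.9,2,0],[0,-4.3,-0.9,2,0],[0,-4.3,-0.9,2,0]]]'
python3 - <<'E'
from h import *
go(650.4,-147.6,74,-35.1,90)
E
```

```text
time: 17.15
tool_pos: [649.7, -144.9, 110.4]
tcp_rot: [-3.142, -0.001, 2.534]
contact_force: [-0.9, 0.1, -0.7]
grip_width: 17.8
finger_force: 30.0
rows xyz cm [-0.21 -0.18  3.64] turn 0.3 q6 end -68
```

```bash
python3 -m crank '[[[0,-0.2,-0.2,0.5,0],[0,-0.2,-0.2,1.5,0],[0,-0.2,-0.2,2.5,0],[0,-0.2,-0.2,3.2,0],[0,-0.2,-0.2,3.5,0],[0,-0.2,-0.2,3.6,0],[0,-0.2,-0.2,3.6,0],[0,-0.2,-0.2,3.6,0],[0,-0.2,-0.2,3.6,0],[0,-0.2,-0.2,3.6,0]]]'
python3 -m crank '[[[0.6,0,0,0,0],[0.6,0,0,0,0],[0.6,0,0,0,0],[0.6,0,0,0,0],[0.6,0,0,-0.5,0],[0.6,0,0,-2.5,0],[0.6,0,0,-5,0],[0.6,0,0,-7.5,0],[0.6,0,0,-8,0],[0.6,0,0,-8,0]]]'
python3 - <<'E'
from h import *
go(540.9,-386.9,100,-35.1,30)
E
```

```text
time: 18.15
tool_pos: [650.5, -147.9, 75.1]
tcp_rot: [3.141, 0.001, 2.534]
contact_force: [-0.1, 0.8, -1.7]
grip_width: 17.7
finger_force: 30.0
time: 19.15
tool_pos: [650.7, -148.0, 155.6]
tcp_rot: [3.141, 0.002, 2.534]
contact_force: [0.1, -0.1, -0.9]
grip_width: 55.4
finger_force: 0.0
rows xyz cm [ -4.64 -25.88   5.56] turn 60.3 q6 end -30
```

```bash
python3 -m crank '[[[0.6,-0.4,-2,0.3,0],[0.6,-1.2,-6.5,1.3,0],[0.6,-2,-11,2.3,0],[0.6,-2.8,-15.6,3.3,0],[0.6,-3.6,-20,4.3,0],[0.6,-4.2,-23.5,5,0],[0.6,-4.6,-25.9,5.6,0],[0.6,-4.6,-25.9,5.6,0],[0.6,-4.6,-25.9,5.6,0],[0.6,-4.6,-25.9,5.6,0]]]'
python3 - <<'E'
from h import *
go(540.9,-386.9,21,145)
E
```

```text
time: 20.15
tool_pos: [540.4, -385.5, 98.1]
tcp_rot: [3.141, -0.001, 2.534]
contact_force: [-0.3, 0.2, 0.2]
grip_width: 55.0
finger_force: 0.0
rows xyz cm [-0.12 -0.09  7.71] turn 0.2 q6 end -91
```

```bash
python3 -m crank '[[[0.6,-0.1,-0.1,2.5,0],[0.6,-0.1,-0.1,5,0],[0.6,-0.1,-0.1,7,0],[0.6,-0.1,-0.1,7.7,0],[0,-0.1,-0.1,7.7,0],[0,-0.1,-0.1,7.7,0],[0,-0.1,-0.1,7.7,0],[0,-0.1,-0.1,7.7,0],[0,-0.1,-0.1,7.7,0],[0,-0.1,-0.1,7.7,0]]]'
python3 - <<'E'
from h import *
o=bot.get_obs();p=o["tool_pos"]
go(362.5,-289.1,p[2]+110,145)
E
```

```text
time: 21.15
tool_pos: [540.8, -388.4, 22.7]
tcp_rot: [3.141, 0.002, 2.533]
contact_force: [0.2, 1.5, 4.4]
grip_width: 23.1
finger_force: 30.0
rows xyz cm [ 20.31  -2.04 -11.  ] turn 0.2 q6 end -94
```

```bash
python3 -m crank '[[[0,0,0,-1,0],[0,0,0,-4,0],[0,0,0,-8,0],[0,1.5,-0.1,-10.8,0],[0,5.5,-0.5,-11,0],[0,10,-1,-11,0],[0,14.5,-1.5,-11,0],[0,18,-1.8,-11,0],[0,20.3,-2,-11,0],[0,20.3,-2,-11,0]]]'; python3 -m crank '[[[0,0,0,0,0],[0,0,0,0,0],[0,0,0,0.5,0],[0,0,0,2,0],[0,0,0,3,0],[0,0,0,3,0],[0,0,0,3,0],[0,0,0,3,0],[0,0,0,3,0],[0,0,0,3,0]]]'
python3 - <<'E'
from h import *
go(362.5,-289.1,75.2,145)
E
```

```text
time: 22.15
tool_pos: [359.8, -286.7, 132.1]
tcp_rot: [3.141, -0.002, 2.533]
contact_force: [0.8, -0.9, -1.2]
grip_width: 23.2
finger_force: 30.0
time: 23.15
tool_pos: [362.5, -288.7, 102.1]
tcp_rot: [-3.142, 0.001, 2.534]
contact_force: [0.1, 0.5, -2.0]
grip_width: 23.1
finger_force: 30.0
rows xyz cm [-0.02 -0.03  2.69] turn 0.2 q6 end -94
```

Then release, rise, and move aside for a check with the top camera.

```bash
python3 -m crank '[[[0,0,0,0.5,0],[0,0,0,1.2,0],[0,0,0,2,0],[0,0,0,2.5,0],[0,0,0,2.7,0],[0,0,0,2.7,0],[0,0,0,2.7,0],[0,0,0,2.7,0],[0,0,0,2.7,0],[0,0,0,2.7,0]]]'
python3 -m crank '[[[0.6,0,0,0,0],[0.6,0,0,0,0],[0.6,0,0,0,0],[0.6,0,0,0,0],[0.6,0,0,-0.5,0],[0.6,0,0,-2.5,0],[0.6,0,0,-5,0],[0.6,0,0,-8,0],[0.6,0,0,-12,0],[0.6,0,0,-15,0]]]'
python3 - <<'E'
from h import *
go(219,477,226,145)
p,d=bot.capture("top");cv2.imwrite("pics/t1.png",p[:,:,::-1])
W=world("top",d);Z=W[...,2]
for nm,lo,hi in [("lid",62,76),("handle",86,100)]:
    print(nm)
    for b in blobs(W,(Z>lo)&(Z<hi)): print(*b)
E
```

```text
time: 24.15
tool_pos: [362.3, -288.5, 74.7]
tcp_rot: [3.141, 0.0, 2.534]
contact_force: [-2.5, 1.5, 3.2]
grip_width: 23.1
finger_force: 30.0
time: 25.15
tool_pos: [362.5, -288.8, 227.3]
tcp_rot: [-3.141, 0.002, 2.534]
contact_force: [1.3, -1.0, -0.0]
grip_width: 55.1
finger_force: 0.0
rows xyz cm [55.52 54.65  0.13] turn 0.2 q6 end 10
lid
[92. 38.] [881.1 402.4  68.9] [76.2 31. ] -47.5
[46. 38.] [873.5 495.3  69.8] [69.6 23.9] -58.7
[511.  51.] [ 855.  -478.4   69. ] [302.6  26.8] 85.4
[359. 147.] [ 651.2 -149.5   67. ] [100.7  99.9] -35.0
[207. 154.] [635.4 164.1  66.9] [78.5 76.8] 18.2
[578. 192.] [ 556.9 -595.8   68.4] [128.1   7.2] 0.6
[614. 163.] [ 615.  -674.8   70.2] [107.7   1.8] 89.5
[600. 211.] [ 523.2 -648.6   69.1] [161.3  34. ] -1.8
[345. 238.] [ 462.5 -118.    66.8] [120.1  72. ] -9.1
[425. 295.] [ 347.9 -277.9   67. ] [91.6 54.6] 51.2
[298. 450.] [ 45.4 -28.2  68.3] [111.1  30.4] 59.3
handle
[31. 20.] [899.3 509.2  90.7] [83.7 81.5] 50.9
[77. 20.] [898.8 420.   90.8] [84.7 81.2] 45.3
[515.  40.] [ 889.6 -440.4   90.1] [383.   76.1] 89.5
[361. 143.] [ 650.8 -149.2   92.8] [49.5 18. ] -35.0
[204. 150.] [635.7 163.9  92.6] [41.8 18.2] 17.0
[595. 185.] [ 563.3 -615.    96.5] [194.   96.9] -34.8
[620. 201.] [ 523.7 -671.6   92.8] [153.   67.5] -3.1
[346. 236.] [ 462.4 -117.9   92.6] [49.8 17.9] -9.3
[623. 256.] [ 423.5 -658.6   98.2] [64.6  6.2] 89.7
[592. 419.] [ 118.6 -577.3   94. ] [56.8  7. ] 7.4
[298. 454.] [ 51.6 -25.5  93. ] [88.2 17.8] 65.5
```

View pics/t1.png

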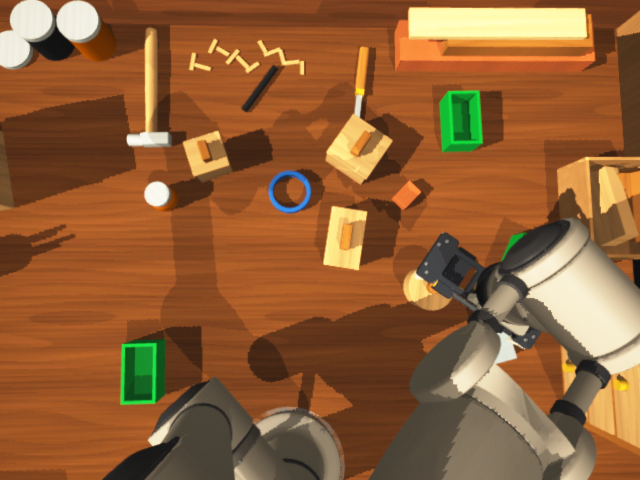

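Three lids read plate top 67 mm (68 expected), within 2 mm and 1° of their boxes. The round one, at (425,290), is half hidden by the arm, so I move aside to check it.

```bash
python3 -m crank '[[[0.6,0.3,2,0,0],[0.6,0.8,6,0,0],[0.6,1.3,10,0,0],[0.6,1.8,14.5,0,0],[0.6,2.4,19,0,0],[0.6,3,23.5,0,0],[0.6,3.5,27,0,0],[0.6,3.6,28,0,0],[0.6,3.6,28,0,0],[0.6,3.6,28,0,0]]]'
python3 - <<'E'
from h import *
p,d=bot.capture("top");cv2.imwrite("pics/t2.png",p[240:340,370:490,::-1].repeat(5,0).repeat(5,1))
W=world("top",d);Z=W[...,2]
for lo,hi in [(62,76),(86,100)]:
    for b in blobs(W,(Z>lo)&(Z<hi)):
        if abs(b[1][0]-362)<60 and abs(b[1][1]+289)<60: print(*b)
m=(Z>64)&(Z<72)&(np.hypot(W[...,0]-362,W[...,1]+289)<60); q=W[m]
print(np.linalg.lstsq(np.c_[q[:,:2],np.ones(len(q))],q[:,2],rcond=None)[0])
E
```

```text
time: 26.2
tool_pos: [492.3, -38.9, 224.7]
tcp_rot: [-3.141, -0.0, 2.533]
contact_force: [0.3, -0.6, 0.4]
grip_width: 54.8
finger_force: 0.0
[431. 287.] [ 361.9 -288.8   67.1] [90.3 89.8] 89.9
[434. 287.] [ 362.1 -288.4   92.9] [22.6 21.3] 89.8
[-1.72319449e-03 -8.52178659e-04  6.74786214e+01]
```

View pics/t2.png

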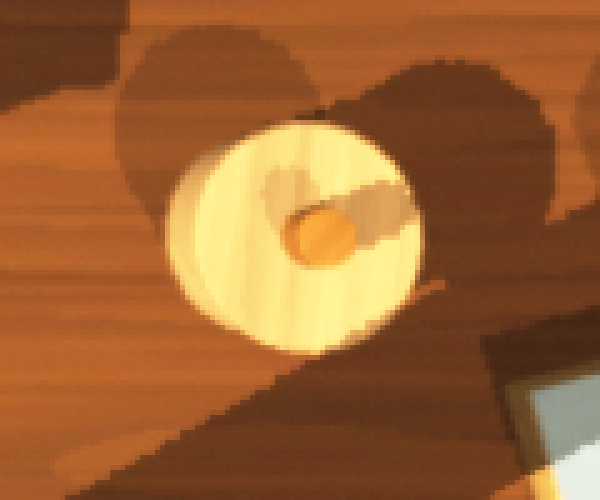

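The round lid is centred (crop centre about (305,240)) and level, within 1 mm of its box. I'm handing the job in.

```bash
python3 -c "
from plant import bot
print(bot.close_job())"
```

```text
the job is handed in; nothing more can be done
None
```

All four lids are seated on their boxes (each within about 2 mm and 1–2° by the top camera), the tape and jar were not touched, and the job was handed in at about 26 s; no verdict was returned.

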